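# Lay the striped half-brick against the stop

### The arm

A 6-joint arm with a two-finger parallel gripper is mounted at the origin on the work surface. World frame = base frame: x ahead of the robot, y to its left, z up, the work surface at z = 0. Lengths are in m, angles in rad, forces in N, time in s.
With the tool pointing down it reaches from about 0.35 to 0.875 m from the base axis. Payload 15.5 kg.
Tool frame: the origin (TCP) lies at the very end of the fingers, on their centre line; the grasp point (between the pads) lies 19 mm behind it; z points along the fingers, y is the direction in which the jaws open and shut (so a half turn about z gives the same grasp; the last joint's range is limited). The gripper opens to 85 mm and grips with 20 to 120 N. Pads are 22 mm wide; open, the fingers measure 114 mm over their backs; the gripper's body (76 mm by 85 mm) begins 54 mm behind the grasp point. The pads swing forward as they close: fully open they stand 13 mm farther back than shut.
Start: joints at [1.167, 0.494, 1.345, -0, 1.302, -0.096], TCP at [0.189, 0.596, 0.231] pointing down, gripper open.
Joint ranges: [-2.91, 2.91], [-0.82, 2.16], [0.22, 2.67], [-1.22, 4.37], [0.12, 2.79], [-3.08, 3.08]. Speed limits (rad/s): [1.89, 1.89, 2.57, 3.01, 3.01, 3.01].

### API

Orientations are given as a unit quaternion [x, y, z, w].
In Python, from rig import env, cams gives the robot as it stands.
- The arm moves only by the tool carry_out, never from a script. Its argument "rows" is one flat list of numbers, 5 for each row, row after row: the shift along the tool's x, y, z in m, then the turn about the tool's z in degrees, then the closure, from 0 (fully open) to 1 (shut). In form: [x, y, z, yaw, fingers, x, y, z, yaw, fingers, ...]. A call has 1 to 20 rows; each row is the pose to reach, as a shift and turn from the pose commanded when the call began, along the tool's axes at that moment; what a row does not reach only later rows make up. A row lasts 1/12 s, in which the tool goes at most 41.7 mm and 7.16 degrees, less where a joint would pass 70% of its speed; a pose out of reach is approached as far as the arm can. A call with a gripper value outside its range is refused whole. The fingers move at their own pace and stop on an object; "force" is the grip in N (left out, the last holds). Time passes only in rows, so rows that repeat a pose let the fingers close. It gives the time, the measured TCP pose, the force and the opening at its end, in the units of the state.
- env.read_state(): the state, without advancing time (a new reading comes with each control period).
- cams.read_camera(name): name is "scene" or "top"; returns the picture (420x560x3 uint8, red, green, blue); there is no depth.
- cams.get_calibration(name): a dict with "fx", "fy", "cx", "cy" (pixels), "k1" (the pictures are not rectified: a ray, as slopes to the right and down, at radius r is drawn at 1 + k1 r^2 times it, then the intrinsics apply), "extrinsics" (4x4, takes a point from camera to world coordinates). Camera axes: x right, y down, z forward; pixel columns grow to the right and rows downward; lengths in m; the calibration is good to about 2 mm. A picture is of the moment at which its call begins. get_calibration takes no time and is no camera call.
- env.hand_in(): hands the job in, once; it reports no verdict.
The state is a dict: "time_s": time; "joints": joint angles; "qd": joint speeds; "tau": joint torques, N m; "position": TCP position; "tool_rot": TCP orientation; "ft_force": force on the tool from outside, world axes, zero at the start; "moment": the same for the moment, N m; "gripper_width": finger opening in m.
Only numpy, scipy, OpenCV 4.12 (cv2) and the standard library are available. Lean on these libraries where they do the work, as an engineer would, in place of code of your own. Each camera call takes 0.05 s, during which the arm holds its last target.

### The job

Three half-bricks stand on edge on the setting board. Push the one with the orange stripe over so that it lies flat with its striped face up, then push it along the board until it is flush against the stop rail. Only push it: do not lift or carry it; leave the two plain bricks standing where they are and the other things on the table undisturbed.

Things in the scene. Friction and masses are not known exactly. Their poses are not given: they have to be found in the camera images.
- brick_striped: Cream firebrick half, 64x114x114 mm, 0.4-0.75 kg, 40 mm orange stripe down one broad face and over its top edge. Origin: its centre. Stands 114 mm tall, own z up, own x from striped face (x=-32 mm, robot's side) through the 64 mm thickness to the plain face. Pushed near the top of the striped face it tips about its far bottom edge, falls by itself past 30 deg, then lies 64 mm tall, own z towards the stop rail.
- brick_a: Plain cream half-brick of the same size, no stripe, standing on edge on the board; to be left standing. Origin at its centre, z up. The three bricks stand in a row along the board, about 180 mm between centres, in any order.
- brick_b: The other plain half-brick, as brick_a; to be left standing. Origin at its centre, z up.
- board: Fixed pale plywood board, 300 (own x) x 540 (own y) x 18 mm, with a dark stop rail along its far edge, 20 mm thick, 40 mm tall above the board. Origin: centre of its underside, on the table (board top at z = 18 mm). Own x points from the robot's side to the rail, whose near face is at own x = +130 mm. A brick tipped towards the rail lands about 10 to 60 mm short of it.
- trowel: Bystander: steel trowel with wooden handle, plate 200 x 110 x 4 mm, 58 mm tall, lying at the right of the board. Origin at the centre of the plate's underside.
- mallet: Bystander: hammer with wooden handle, under 40 mm tall, lying at the left of the board. Origin at its underside.
- brush: Bystander: brush with wooden handle, under 40 mm tall, lying between the robot and the board, to the right. Origin at its underside.
- jar: Bystander: white jar with yellow cap, 64 mm across, 90 mm tall, between the robot and the board, to the left. Origin at the centre of its underside.
- wedge: Bystander: small wooden block 35 x 100 x 22 mm between the robot and the board, to the left. Origin at the centre of its underside.
Not all that is in view belongs to the job. What is shaped like the brick_striped but purple is not meant.

How it is judged:
By the outcome, as a careful person would: the job done as asked, in the order asked, and still so for the second after the job is handed in, with the robot touching nothing.
It also fails if it takes over 42 s, if anything falls off the work surface, if the arm or the gripper's body presses on something with over 40 N, if the wrist force passes 120 N, or if a joint passes its speed limit or range.

## Working session

There is one attempt and no reset: what is moved stays moved. The work goes in short steps, Python scripts to look and compute and a tool call to move; the robot and the scene stay as the last step left them, time stands still between calls to the robot, and variables do not carry over. Pictures are saved under pics/ and viewed, and the job is handed in when it is done.

Besides the shell and the picture viewer there is one more tool, called after "Call:" as a command line: name --argument value ..., lists and objects as JSON in quotes. carry_out: Moves the arm, as the interface text tells. Its arguments: {"type":"object","properties":{"rows":{"type":"array","items":{"type":"number"}},"force":{"type":"number"}},"required":["rows"]}

```bash
mkdir -p pics; python3 - <<'E'
from rig import env,cams
import cv2,numpy as np
for n in("scene","top"):
    im=cams.read_camera(n);cv2.imwrite(f"pics/{n}0.png",im[:,:,::-1]);c=cams.get_calibration(n)
    print({k:(np.round(v,4).tolist()) for k,v in c.items()})
s=env.read_state();print(s)
E
```

```text
{'fx': 534.6609, 'fy': 534.6609, 'cx': 282.882, 'cy': 211.8007, 'k1': -0.1139, 'extrinsics': [[-0.6952, 0.5739, -0.4328, 1.2377], [0.7188, 0.5552, -0.4184, 0.7825], [0.0002, -0.602, -0.7985, 1.552], [0.0, 0.0, 0.0, 1.0]]}
{'fx': 423.0273, 'fy': 423.0273, 'cx': 275.3883, 'cy': 212.9767, 'k1': -0.0234, 'extrinsics': [[0.0062, -0.9965, 0.0837, 0.3466], [-0.9998, -0.0047, 0.0184, -0.0271], [-0.018, -0.0838, -0.9963, 1.3959], [0.0, 0.0, 0.0, 1.0]]}
{'time_s': 0.1, 'joints': array([ 1.16747394e+00,  4.94120400e-01,  1.34606738e+00,  1.30947031e-05,
        1.30249187e+00, -9.54998248e-02]), 'qd': array([ 0.00113437, -0.00165395, -0.00144727,  0.00131603,  0.00021586,
        0.00148217]), 'tau': array([ 1.42939291e-03, -8.83588457e+01, -3.84561431e+01, -1.53254805e-04,
        5.24337986e-03,  2.79372557e-05]), 'position': array([0.18923173, 0.5953287 , 0.23076089]), 'tool_rot': array([ 1.53306038e-01,  9.88178609e-01, -5.25119626e-04, -1.40269404e-04]), 'ft_force': array([ 0.47101409,  0.04524462, -0.95054323]), 'moment': array([-0.00091888, -0.02414788,  0.04988787]), 'gripper_width': 0.08564040591468687}
```

```bash
ls .
```

```text
pics
```

View pics/scene0.png

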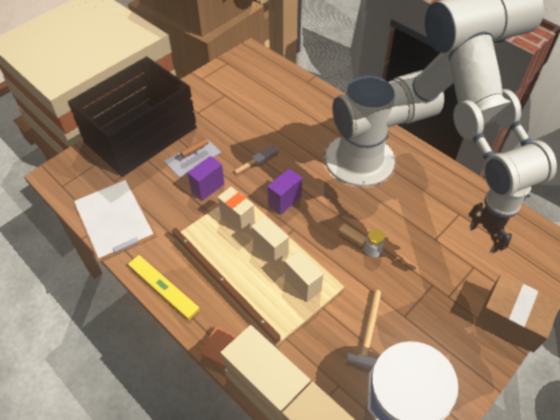

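View pics/top0.png

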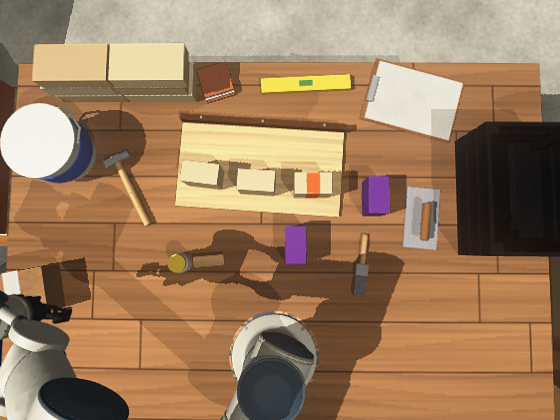

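The top view shows the striped brick as the right one of the row, at about (313,184). The plain bricks are at (257,181) and (202,175), and the purple decoys at (376,195) and (295,244). I'll zoom in to get corner pixels.

```bash
python3 - <<'E'
import cv2
t=cv2.imread("pics/top0.png");s=cv2.imread("pics/scene0.png")
cv2.imwrite("pics/tz.png",cv2.resize(t[100:280,170:400],None,fx=3.3,fy=3.3,interpolation=cv2.INTER_CUBIC))
cv2.imwrite("pics/sz.png",cv2.resize(s[140:340,160:360],None,fx=3,fy=3,interpolation=cv2.INTER_CUBIC))
E
```

```text
(no output)
```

View pics/tz.png

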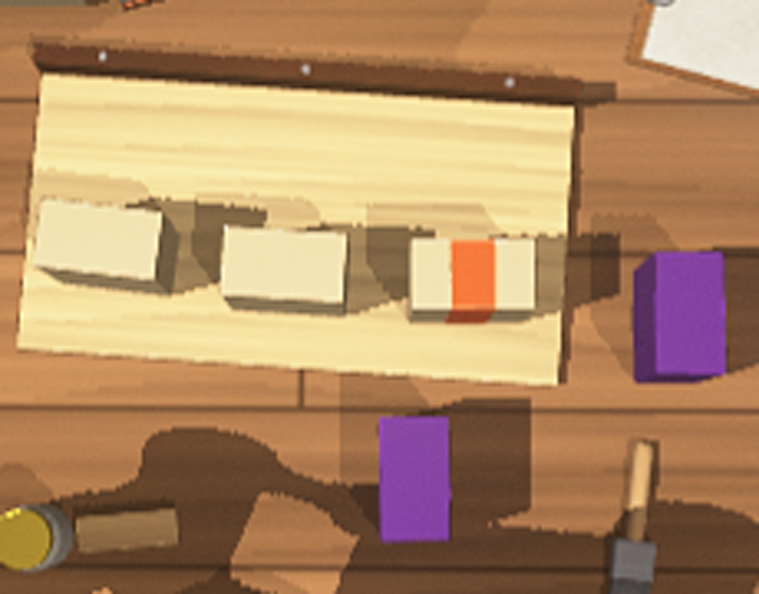

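View pics/sz.png

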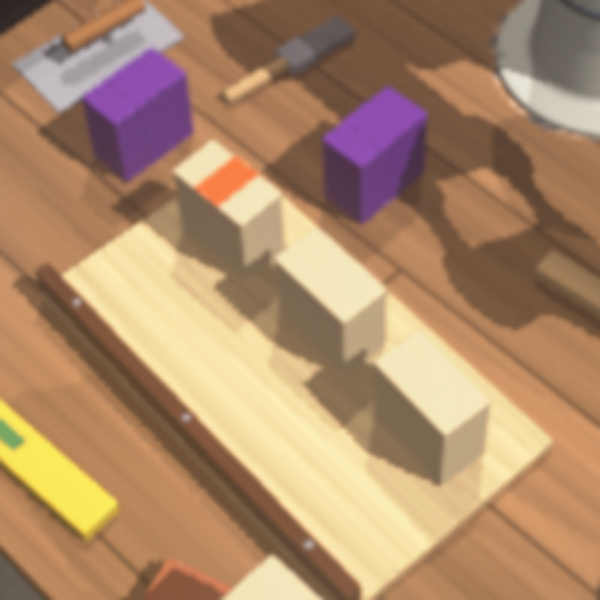

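```bash
cat > h.py <<'E'
from rig import env,cams
import cv2,numpy as np
def ray(n,uv):
    c=cams.get_calibration(n);E=np.array(c["extrinsics"])
    K=np.array([[c["fx"],0,c["cx"]],[0,c["fy"],c["cy"]],[0,0,1]])
    p=cv2.undistortPoints(np.array(uv,float).reshape(-1,1,2),K,np.array([c["k1"],0,0,0]))[:,0]
    d=np.c_[p,np.ones(len(p))]@E[:3,:3].T
    return E[:3,3],d
def plane(n,uv,z):
    o,d=ray(n,uv);return o+d*((z-o[2])/d[:,2])[:,None]
def tri(a,b):
    o1,d1=ray("top",a);o2,d2=ray("scene",b);out=[]
    for x,y in zip(d1,d2):
        A=np.c_[x,-y];t=np.linalg.lstsq(A,o2-o1,rcond=None)[0]
        p,q=o1+t[0]*x,o2+t[1]*y;out.append(np.r_[(p+q)/2,np.linalg.norm(p-q)])
    return np.array(out)
T=lambda l:(np.array(l,float)+.5)/3.3-.5+[170,100]
S=lambda l:(np.array(l,float)+.5)/3-.5+[160,140]
E
python3 - <<'E'
from h import *
np.set_printoptions(precision=4,suppress=True)
# order: far-left(+x+y), far-right, near-right, near-left
tt=T([(411,239),(535,239),(534,311),(410,310)])
ss=S([(241,225),(174,176),(212,140),(283,190)])
print(tri(tt,ss)); q=plane("top",tt,.132);print(q,q.mean(0),np.linalg.norm(q-np.roll(q,-1,0),axis=1))
q=plane("scene",ss,.132);print(q,q.mean(0))
b=plane("top",T([(42,73),(575,106),(560,384),(18,349)]),.018);print("board",b)
print(np.degrees(np.arctan2(*(b[0]-b[1])[:2])),np.linalg.norm(b-np.roll(b,-1,0),axis=1))
print("board scene",plane("scene",S([(550,440)]),.018),plane("scene",S([(65,273),(372,600)]),.018))
print("mid",tri(T([(223,226),(347,233),(345,303),(222,297)]),S([(344,320),(274,258),(314,230),(386,290)])))
m=plane("top",T([(223,226),(347,233),(345,303),(222,297)]),.132);print(m)
p=T([(380,417),(450,417),(448,541),(379,541)]);print("purple near",plane("top",p,.114),tri(p,S([(325,145),(325,145),(388,90),(427,115)]))[0])
print("purple right",plane("top",T([(655,252),(722,251),(725,373),(656,373)]),.114))
print("jar",plane("top",T([(22,538)]),.09))
print("brush,tip",plane("top",T([(644,440),(632,594)]),.03))
E
```

```text
[[ 0.5759 -0.0582  0.1304  0.0044]
 [ 0.5772 -0.1718  0.12    0.0073]
 [ 0.5119 -0.1726  0.126   0.0001]
 [ 0.5104 -0.0579  0.1331  0.0031]]
[[ 0.5771 -0.0598  0.132 ]
 [ 0.5775 -0.1732  0.132 ]
 [ 0.5111 -0.1719  0.132 ]
 [ 0.5116 -0.0591  0.132 ]] [ 0.5443 -0.116   0.132 ] [0.1134 0.0664 0.1128 0.0655]
[[ 0.5753 -0.0555  0.132 ]
 [ 0.5808 -0.1606  0.132 ]
 [ 0.515  -0.1687  0.132 ]
 [ 0.5089 -0.0573  0.132 ]] [ 0.545  -0.1105  0.132 ]
board [[ 0.7676  0.312   0.018 ]
 [ 0.7338 -0.2273  0.018 ]
 [ 0.4534 -0.2103  0.018 ]
 [ 0.4858  0.3287  0.018 ]]
3.5804218815354156 [0.5403 0.2809 0.54   0.2823]
board scene [[0.4887 0.3313 0.018 ]] [[ 0.714  -0.2201  0.018 ]
 [ 0.7568  0.3212  0.018 ]]
mid [[0.5873 0.1138 0.1336 0.0033]
 [0.5814 0.0004 0.1301 0.0041]
 [0.5189 0.0009 0.1209 0.0012]
 [0.5232 0.1147 0.1233 0.0025]]
[[ 0.5887  0.1128  0.132 ]
 [ 0.5825 -0.0012  0.132 ]
 [ 0.5178  0.0002  0.132 ]
 [ 0.5229  0.1128  0.132 ]]
purple near [[ 0.4147 -0.0322  0.114 ]
 [ 0.4151 -0.0965  0.114 ]
 [ 0.3019 -0.0947  0.114 ]
 [ 0.3015 -0.0318  0.114 ]] [ 0.4262 -0.0459  0.148   0.0382]
purple right [[ 0.569  -0.2862  0.114 ]
 [ 0.5702 -0.3482  0.114 ]
 [ 0.4568 -0.349   0.114 ]
 [ 0.4565 -0.2857  0.114 ]]
jar [[0.3009 0.3018 0.09  ]]
brush,tip [[ 0.3981 -0.2902  0.03  ]
 [ 0.2491 -0.2771  0.03  ]]
```

```bash
cat >> h.py <<'E'
from scipy.spatial.transform import Rotation as R
def sh(goal,yaw):
    """goal world xyz; yaw = angle of tool y-axis minus 90deg (world)"""
    s=env.read_state();M=R.from_quat(s["tool_rot"]).as_matrix()
    a=np.degrees(np.arctan2(M[1,1],M[0,1]))
    print("t",s["time_s"],"pos",s["position"].round(4),"yawy",round(a-90,2),"F",s["ft_force"].round(1),"w",round(s["gripper_width"],4))
    print("shift",(M.T@(np.array(goal)-s["position"])).round(4),"turn",round(-(yaw-(a-90)),2))
E
python3 -c "
from h import *
sh([.455,-.116,.231],0)"
```

```text
t 0.1 pos [0.1892 0.5953 0.2308] yawy -17.64 F [ 0.5  0.  -1. ] w 0.0856
shift [-4.688e-01 -5.974e-01  4.000e-04] turn -17.64
```

Call:
carry_out --rows '[-0.0235,-0.03,0,-0.9,0.5,-0.047,-0.06,0,-1.8,0.5,-0.0705,-0.09,0,-2.7,0.5,-0.094,-0.12,0,-3.5,0.5,-0.1175,-0.15,0,-4.4,0.5,-0.141,-0.18,0,-5.3,0.5,-0.1645,-0.21,0,-6.2,0.5,-0.188,-0.24,0,-7.1,0.5,-0.2115,-0.27,0,-7.9,0.5,-0.235,-0.3,0,-8.8,0.5,-0.2585,-0.33,0,-9.7,0.5,-0.282,-0.36,0,-10.6,0.5,-0.305,-0.39,0,-11.5,0.5,-0.328,-0.42,0,-12.4,0.5,-0.352,-0.45,0,-13.3,0.5,-0.375,-0.48,0,-14.2,0.5,-0.399,-0.51,0,-15,0.5,-0.422,-0.54,0,-16,0.5,-0.446,-0.57,0,-17,0.5,-0.469,-0.597,0,-17.6,0.5]'

```text
time_s: 1.77
position: [0.4555, -0.1177, 0.2312]
tool_rot: [0.0, 1.0, 0.0, -0.0]
ft_force: [0.6, 0.6, 0.8]
gripper_width: 0.0428
```

```bash
python3 -c "
from h import *
sh([.46,-.116,.112],0)"
```

```text
t 1.7667 pos [ 0.4555 -0.1177  0.2312] yawy -0.02 F [0.6 0.6 0.8] w 0.0428
shift [-0.0045  0.0017  0.1192] turn -0.02
```

Call:
carry_out --rows '[-0.002,0.002,0.03,0,0.5,-0.004,0.002,0.06,0,0.5,-0.0045,0.002,0.09,0,0.5,-0.0045,0.002,0.11,0,0.5,-0.0045,0.002,0.119,0,0.5,-0.0045,0.002,0.119,0,0.5]'

```text
time_s: 2.27
position: [0.4589, -0.113, 0.1107]
tool_rot: [0.0, 1.0, 0.001, -0.002]
ft_force: [-1.1, 0.2, 0.4]
gripper_width: 0.0429
```

```bash
python3 - <<'E'
from h import *
sh([.56,-.116,.112],0)
s=cams.read_camera("scene");t=cams.read_camera("top")
f=lambda a:cv2.resize(a,(390,390),interpolation=cv2.INTER_CUBIC)
cv2.imwrite("pics/a1.png",np.hstack([f(s[130:310,180:360]),f(t[90:270,220:400])])[:,:,::-1])
E
```

```text
t 2.2667 pos [ 0.4589 -0.113   0.1107] yawy -0.04 F [-1.1  0.2  0.4] w 0.0429
shift [-0.1011 -0.0029 -0.0016] turn -0.04
```

View pics/a1.png

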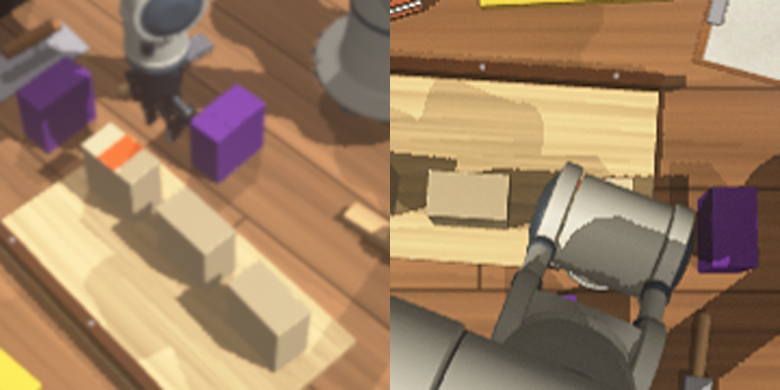

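The fingers are in the gap between the purple decoy and the striped face. I'll push gently and watch the force.

Call:
carry_out --rows '[-0.01,-0.002,0,0,0.5,-0.02,-0.003,0,0,0.5,-0.028,-0.003,0,0,0.5,-0.034,-0.003,0,0,0.5,-0.039,-0.003,0,0,0.5,-0.044,-0.003,0,0,0.5,-0.049,-0.003,0,0,0.5,-0.054,-0.003,0,0,0.5]'

```text
time_s: 3.03
position: [0.5139, -0.1163, 0.1122]
tool_rot: [0.0, 1.0, 0.0, -0.0]
ft_force: [-2.6, 0.7, 2.5]
gripper_width: 0.0427
```

```bash
python3 - <<'E'
from h import *
sh([.56,-.116,.112],0)
s=cams.read_camera("scene")
cv2.imwrite("pics/a2.png",cv2.resize(s[130:310,180:360],(540,540),interpolation=cv2.INTER_CUBIC)[:,:,::-1])
E
```

```text
t 3.0333 pos [ 0.5139 -0.1163  0.1122] yawy -0.03 F [-2.6  0.7  2.5] w 0.0427
shift [-0.0461  0.0003  0.0002] turn -0.03
```

View pics/a2.png

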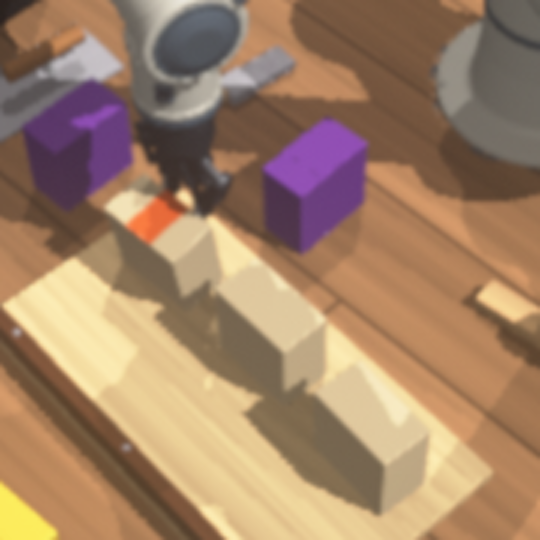

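The scene view shows the brick tilting slightly, with its top at about (160,215) and the finger against it. The force is −2.6 N, so contact is light. I'll continue.

Call:
carry_out --rows '[-0.005,0,0,0,0.5,-0.01,0,0,0,0.5,-0.015,0,0,0,0.5,-0.02,0,0,0,0.5,-0.025,0,0,0,0.5,-0.03,0,0,0,0.5,-0.035,0,0,0,0.5,-0.04,0,0,0,0.5,-0.044,0,0,0,0.5,-0.048,0,0,0,0.5]'

```text
time_s: 3.92
position: [0.5624, -0.1165, 0.1122]
tool_rot: [0.0, 1.0, -0.0, 0.0]
ft_force: [0.2, -0.4, -0.5]
gripper_width: 0.0428
```

```bash
python3 - <<'E'
from h import *
sh([.56,-.116,.112],0)
s=cams.read_camera("scene")
cv2.imwrite("pics/a3.png",cv2.resize(s[130:310,180:360],(540,540),interpolation=cv2.INTER_CUBIC)[:,:,::-1])
E
```

```text
t 3.9167 pos [ 0.5624 -0.1165  0.1122] yawy -0.03 F [ 0.2 -0.4 -0.5] w 0.0428
shift [0.0024 0.0005 0.0002] turn -0.03
```

View pics/a3.png

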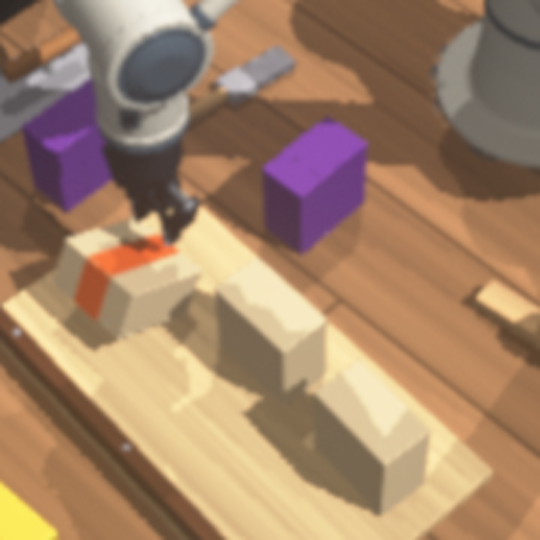

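The brick is coming down with its stripe up, at around (130,275). I'll back off and look again.

Call:
carry_out --rows '[0.015,0,0,0,0.5,0.04,0,0,0,0.5,0.065,0,0,0,0.5,0.075,0,0,0,0.5,0.075,0,0,0,0.5]'

```text
time_s: 4.38
position: [0.4847, -0.1161, 0.1123]
tool_rot: [0.001, 1.0, 0.0, -0.001]
ft_force: [1.0, -0.4, -1.3]
gripper_width: 0.0426
```

```bash
python3 - <<'E'
from h import *
sh([.56,-.116,.112],0)
s=cams.read_camera("scene");t=cams.read_camera("top")
cv2.imwrite("pics/s4.png",s[:,:,::-1]);cv2.imwrite("pics/t4.png",t[:,:,::-1])
cv2.imwrite("pics/a4.png",cv2.resize(s[190:290,170:270],(600,600),interpolation=cv2.INTER_CUBIC)[:,:,::-1])
cv2.imwrite("pics/a5.png",cv2.resize(t[110:210,270:370],(600,600),interpolation=cv2.INTER_CUBIC)[:,:,::-1])
E
```

```text
t 4.3833 pos [ 0.4847 -0.1161  0.1123] yawy -0.07 F [ 1.  -0.4 -1.3] w 0.0426
shift [-0.0753  0.0002  0.0002] turn -0.07
```

View pics/a4.png

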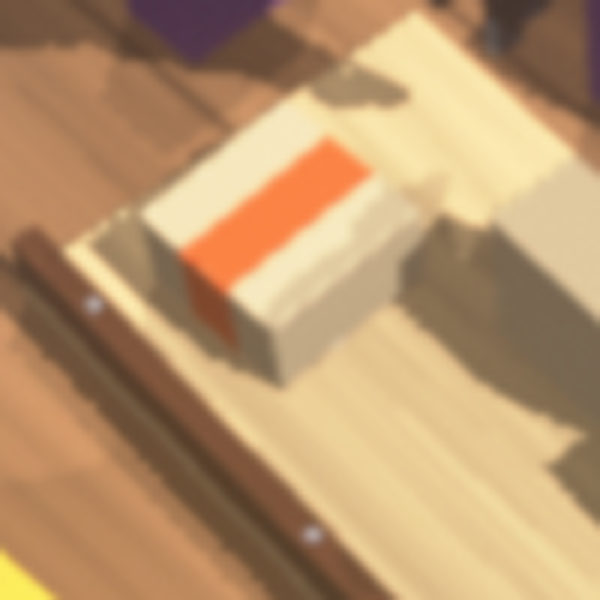

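View pics/a5.png

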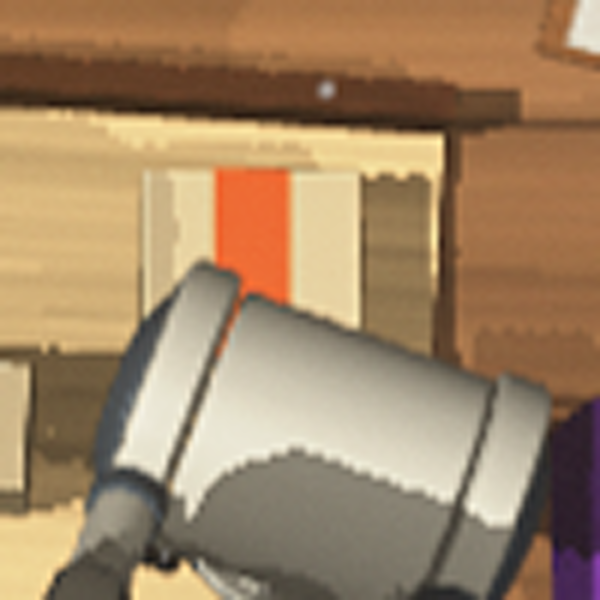

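The brick lies flat with its stripe up and a gap left to the rail. Its top corners in the scene crop are (143,213), (300,92), (432,212) and (275,328).

```bash
python3 - <<'E'
from h import *
np.set_printoptions(precision=4,suppress=True)
z=lambda l,o:(np.array(l,float)+.5)/6-.5+o
a=z([(275,328),(143,213),(300,92),(432,212)],[170,190]);b=z([(145,170),(361,170)],[270,110])
print(plane("scene",a,.082));print(plane("top",b,.082));print(tri(b,a[:2]))
print("rail top/scene pts",plane("scene",z([(64,250),(395,600)],[170,190]),.018))
print("rail bottom top", plane("top",z([(0,100),(445,133)],[270,110]),.018))
sh([.52,-.116,.045],-3.6)
E
```

```text
[[ 0.692  -0.0545  0.082 ]
 [ 0.6923 -0.1666  0.082 ]
 [ 0.5725 -0.1671  0.082 ]
 [ 0.5779 -0.0496  0.082 ]]
[[ 0.6956 -0.0595  0.082 ]
 [ 0.6959 -0.1732  0.082 ]]
[[ 0.6936 -0.0572  0.0818  0.006 ]
 [ 0.6937 -0.1706  0.0807  0.0071]]
rail top/scene pts [[ 0.7183 -0.2209  0.018 ]
 [ 0.7407  0.0878  0.018 ]]
rail bottom top [[ 0.7521  0.0195  0.018 ]
 [ 0.7339 -0.2268  0.018 ]]
t 4.4833 pos [ 0.4877 -0.1167  0.1126] yawy -0.06 F [-0.1 -0.6 -1.3] w 0.0425
shift [-0.0322  0.0007  0.0676] turn 3.54
```

Call:
carry_out --rows '[-0.015,0,0.015,1,0.35,-0.027,0,0.035,2,0.35,-0.027,0,0.055,3,0.35,-0.027,0,0.068,3.7,0.35,-0.027,0,0.072,3.7,0.35,-0.027,0,0.072,3.7,0.35]'

```text
time_s: 4.98
position: [0.5144, -0.1164, 0.0394]
tool_rot: [0.032, 0.999, 0.0, -0.001]
ft_force: [-0.1, -0.4, 0.2]
gripper_width: 0.0555
```

```bash
python3 - <<'E'
from h import *
sh([.6165,-.121,.04],-3.7)
s=cams.read_camera("scene")
cv2.imwrite("pics/a6.png",cv2.resize(s[130:310,160:340],(540,540),interpolation=cv2.INTER_CUBIC)[:,:,::-1])
E
```

```text
t 4.9833 pos [ 0.5144 -0.1164  0.0394] yawy -3.7 F [-0.1 -0.4  0.2] w 0.0555
shift [-0.1022  0.002  -0.0007] turn 0.0
```

View pics/a6.png

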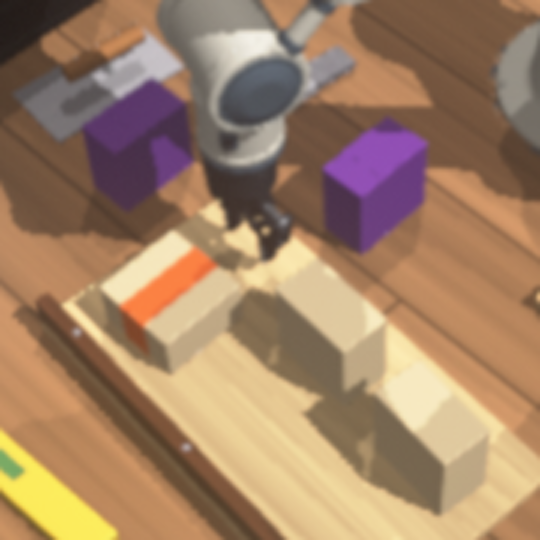

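The fingers are behind the brick at (255,230) and clear of the neighbours. I'll push along the rail normal and stop short of contact with the rail.

Call:
carry_out --rows '[-0.012,0,0,0,0.35,-0.026,0,0,0,0.35,-0.038,0,0,0,0.35,-0.046,0,0,0,0.35,-0.052,0,0,0,0.35,-0.058,0,0,0,0.35,-0.064,0,0,0,0.35,-0.07,0,0,0,0.35,-0.076,0,0,0,0.35,-0.082,0,0,0,0.35,-0.087,0,0,0,0.35,-0.09,0,0,0,0.35]'

```text
time_s: 6.03
position: [0.6037, -0.1222, 0.0403]
tool_rot: [0.033, 0.999, 0.0, -0.0]
ft_force: [-5.8, 0.5, 5.5]
gripper_width: 0.0558
```

```bash
python3 - <<'E'
from h import *
sh([.6165,-.123,.04],-3.7)
s=cams.read_camera("scene");t=cams.read_camera("top")
f=lambda a:cv2.resize(a,(390,390),interpolation=cv2.INTER_CUBIC)
cv2.imwrite("pics/a7.png",np.hstack([f(s[190:290,170:270]),f(t[100:200,270:370])])[:,:,::-1])
E
```

```text
t 6.0333 pos [ 0.6037 -0.1222  0.0403] yawy -3.73 F [-5.8  0.5  5.5] w 0.0558
shift [-0.0129  0.0001  0.0003] turn -0.03
```

View pics/a7.png

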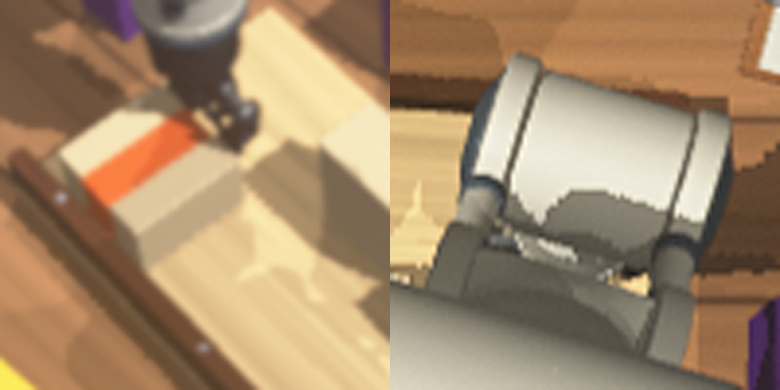

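Call:
carry_out --rows '[-0.003,0,0,0,0.35,-0.006,0,0,0,0.35,-0.009,0,0,0,0.35,-0.011,0,0,0,0.35,-0.011,0,0,0,0.35]'

```text
time_s: 6.55
position: [0.6127, -0.1228, 0.04]
tool_rot: [0.032, 0.999, 0.0, -0.002]
ft_force: [-15.8, -2.0, 10.3]
gripper_width: 0.0556
```

Call:
carry_out --rows '[-0.001,0,0,0,0.35,-0.002,0,0,0,0.35,-0.002,0,0,0,0.35]'

```text
time_s: 6.8
position: [0.6127, -0.1228, 0.04]
tool_rot: [0.032, 0.999, 0.0, -0.004]
ft_force: [-28.4, -2.7, 19.6]
gripper_width: 0.0557
```

```bash
python3 - <<'E'
from h import *
sh([.6165,-.123,.04],-3.7)
s=cams.read_camera("scene")
cv2.imwrite("pics/a8.png",cv2.resize(s[190:290,170:270],(600,600),interpolation=cv2.INTER_CUBIC)[:,:,::-1])
E
```

```text
t 6.8 pos [ 0.6127 -0.1228  0.04  ] yawy -3.72 F [-28.4  -2.7  19.6] w 0.0557
shift [-0.0038  0.     -0.    ] turn -0.02
```

View pics/a8.png

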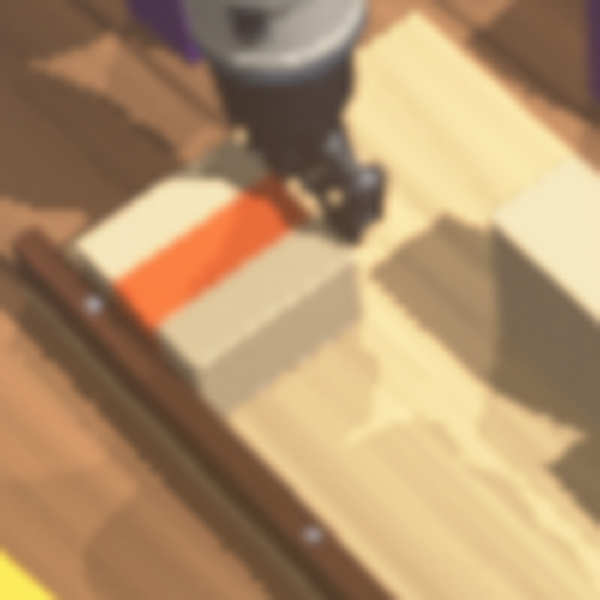

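The TCP stopped at x=0.6127 while the force doubled to 28 N, so the brick is hard against the rail. I'll back straight off and raise the tool to inspect.

Call:
carry_out --rows '[0.003,0,0,0,0.35,0.01,0,0,0,0.35,0.03,0,0,0,0.35,0.06,0,0,0,0.35,0.09,0,-0.02,0,0.35,0.1,0,-0.05,0,0.35,0.1,0,-0.08,0,0.35,0.1,0,-0.12,0,0.35,0.1,0,-0.16,0,0.35,0.1,0.03,-0.19,0,0.35,0.1,0.06,-0.2,0,0.35,0.1,0.1,-0.2,0,0.35,0.1,0.14,-0.2,0,0.35,0.1,0.18,-0.2,0,0.35,0.1,0.22,-0.2,0,0.35,0.1,0.26,-0.2,0,0.35,0.1,0.29,-0.2,0,0.35,0.1,0.31,-0.2,0,0.35,0.1,0.31,-0.2,0,0.35]'

```text
time_s: 8.43
position: [0.5373, 0.1965, 0.2403]
tool_rot: [0.031, 1.0, 0.001, 0.001]
ft_force: [-1.2, 0.5, -0.7]
gripper_width: 0.0555
```

```bash
python3 - <<'E'
from h import *
sh([.6165,-.123,.04],-3.7)
s=cams.read_camera("scene");t=cams.read_camera("top")
cv2.imwrite("pics/s9.png",s[:,:,::-1]);cv2.imwrite("pics/t9.png",t[:,:,::-1])
f=lambda a:cv2.resize(a,(400,400),interpolation=cv2.INTER_CUBIC)
cv2.imwrite("pics/a9.png",np.hstack([f(s[200:280,165:245]),f(t[110:190,280:360])])[:,:,::-1])
E
```

```text
t 8.4333 pos [0.5373 0.1965 0.2403] yawy -3.56 F [-1.2  0.5 -0.7] w 0.0555
shift [-0.0986 -0.3143  0.1999] turn 0.14
```

View pics/a9.png

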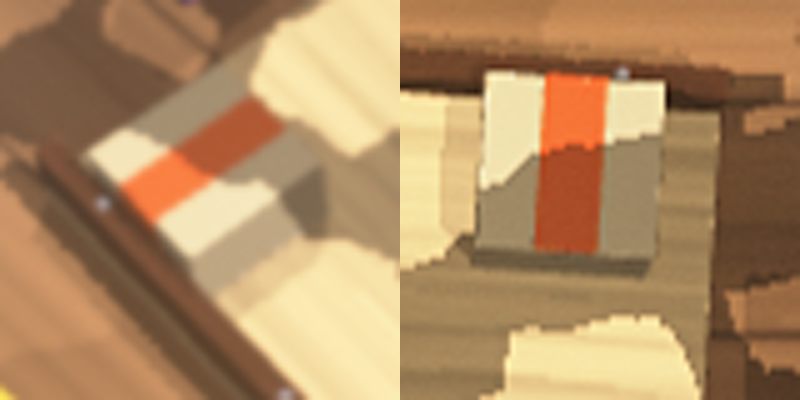

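View pics/t9.png

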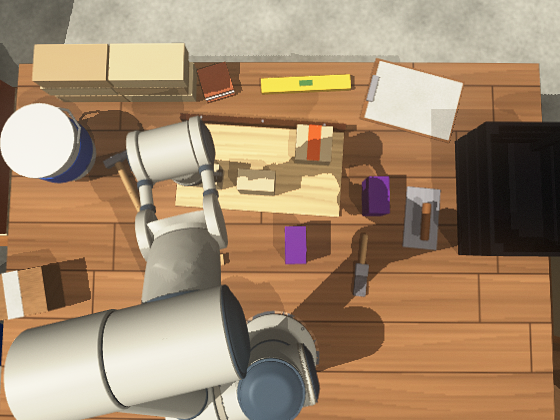

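```bash
python3 - <<'E'
from h import *
np.set_printoptions(precision=4,suppress=True)
z=lambda l,o:(np.array(l,float)+.5)/5-.5+o
p=plane("top",z([(86,71),(265,83),(255,260),(76,247)],[280,110]),.082)
q=plane("scene",z([(188,260),(84,156)],[165,200]),.082)
print(p,q);yw=lambda a,b:np.degrees(np.arctan2(-(a-b)[0],(a-b)[1]))
print(yw(p[0],p[1]),yw(p[3],p[2]),yw(q[0],q[1]))
# rail face at brick y: board face line
a,b=np.array([.7676,.312]),np.array([.7338,-.2273])
for k in p[:2]: print("rail x - brick x:",a[0]+(k[1]-a[1])*(a[0]-b[0])/(a[1]-b[1])-k[0])
# rail top near edge in scene & top, z=.058: holes line as reference
r=plane("scene",z([(30,160),(300,400)],[165,200]),.058);print(r,yw(r[1],r[0]))
m=plane("top",[(237,170),(275,170)],.132);print("mid far",m)
E
python3 - <<'E'
import cv2,numpy as np
s=cv2.imread("pics/s9.png");a=cv2.imread("pics/s0.png")if 0 else cv2.imread("pics/scene0.png")
f=lambda x:cv2.resize(x[140:340,160:360],(400,400),interpolation=cv2.INTER_CUBIC)
cv2.imwrite("pics/b.png",np.hstack([f(a),f(s)]))
E
```

```text
[[ 0.7414 -0.0691  0.082 ]
 [ 0.7338 -0.1825  0.082 ]
 [ 0.6199 -0.1755  0.082 ]
 [ 0.6279 -0.0629  0.082 ]] [[ 0.7415 -0.0641  0.082 ]
 [ 0.736  -0.1777  0.082 ]]
-3.8259527934612345 -4.05098302471161 -2.733203136583051
rail x - brick x: 0.0023527652831458745
rail x - brick x: 0.0028291562798311576
[[ 0.756  -0.2175  0.058 ]
 [ 0.7532  0.0546  0.058 ]] 0.5893580097547949
mid far [[ 0.5829  0.1134  0.132 ]
 [ 0.5832 -0.0018  0.132 ]]
```

View pics/b.png

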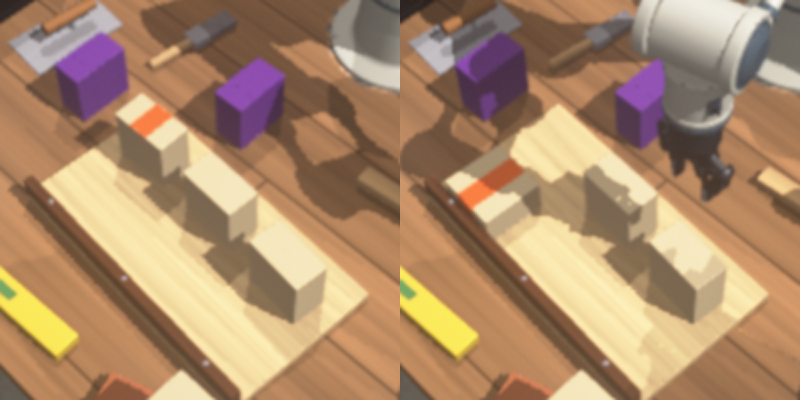

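```bash
python3 - <<'E'
import cv2,numpy as np
s=cv2.imread("pics/s9.png");t=cv2.imread("pics/t9.png")
f=lambda x:cv2.resize(x,(400,400),interpolation=cv2.INTER_NEAREST)
cv2.imwrite("pics/c.png",np.hstack([f(s[225:275,165:215]),f(t[110:160,290:340])]))
E
```

```text
(no output)
```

View pics/c.png

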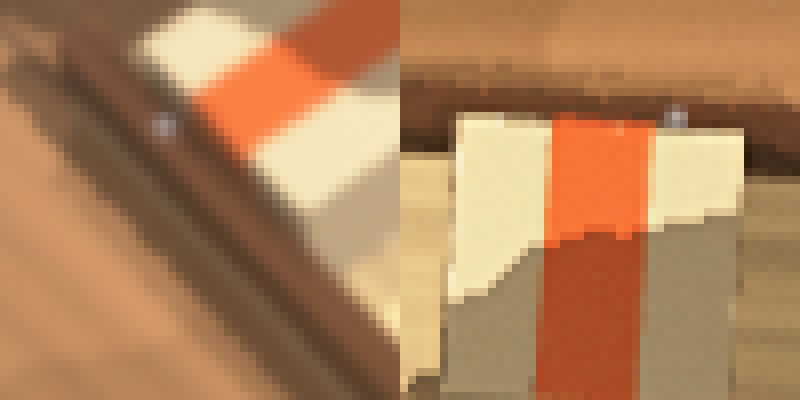

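```bash
python3 -c "
from h import *
print(env.read_state()['ft_force'].round(1)); print(env.hand_in())"
```

```text
[ 0.  -0.9 -0.4]
the job is handed in; nothing more can be done
None
```

I tipped the striped brick over with a slow push near its top, and it lies flat with the stripe up. I then pushed it along the board with two fingers set square to the rail, until it stopped against the rail. The gripper then backed away, and I handed the job in at about 8.5 s.

**Rail contact:**
- In the final press the tool stopped moving while the force rose from 16 to 28 N.
- The brick's yaw measures about −3.9° against −3.6 to −4.2° for the rail.
- After backing off, the brick's near face was where the fingers had left it.

**Bystanders:** Before and after pictures show the two plain bricks still standing in place. The other things in view look undisturbed, but the arm hid the jar and most of the wedge in the last top view, so I did not check those. No unexpected forces were read on the way there or back.

**Disagreements:**
- Ray-casting from the top view leaves an apparent 2–3 mm gap to the rail, equal at both corners. I took that as calibration error, since the calibration is good to about 2 mm and the force showed contact.
- The scene view gave a yaw of −2.7° and a poor rail-angle estimate from the blurred edge. I did not rely on either.

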